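# Seat the drilling template and lock it with its slotted clamp screw

## Task

Push the loose drilling template along the fixture until it drops over all four locating pins and lies flat. Then take the flat-blade driver from its stand, set the blade in the slot of the clamp screw and, keeping it seated there, turn the screw clockwise to its stop so that its finger lies over the template; turn the screw only with the driver, never with the gripper itself. Put the driver back upright in its stand and leave all other things where they are.

Things in the scene. Friction and masses are not known exactly. Their poses are not given: they have to be found in the camera images.
- fixture: Fixed aluminium base 200 (x) x 180 (y) x 12 mm thick, y from -75 to +105 mm. Origin at its underside, midway between four upright 8 mm steel pins at x +-35, y +-30 mm, tops at z = 17 mm. x: the way the template is pushed home. Dark guide blocks at y +-46 to +-58 mm, tops at z = 26 mm, leave the template 1 mm of play a side; a like stop block at x = 61 mm stops it about 1 mm past home.
- plate_home (a point): Point on the fixture's top face (z = 12 mm of the fixture), midway between the pins: the template's origin lies here when it is home. Axes as the fixture's.
- template: Loose steel plate 120 (x) x 90 (y) x 6 mm, 0.4-0.65 kg, four 12 mm holes at x +-35, y +-30 mm. Origin: centre of its underside. Upright flange 5 mm thick along its whole rear (-x) edge, outer face at x = -60, top at z = 40 mm: push that to +x. Starts on the pin tops (5 mm up), 20-38 mm short of home; slides with 1-6 N. A hard push can hold it up by friction: ease off at the stop and it drops.
- clamp (a joint): Clamp screw's angle in the fixture, axis at fixture x = 0, y = +69 mm, beside the template. Starts at 0-0.2 rad, grows clockwise from above, stop at 1.45 rad. Turns with about 0.05 N m, stays where left, does not rise or sink. Its finger points along fixture +x at 0, and at the stop about -y, 1.5 mm above the seated template; it cannot pass while the template is still up.
- slot (a point): Centre of the slot's floor in the screw head, on its axis, 28 mm above the fixture's underside. z up; x along the slot and along the clamp finger, turning with the screw. Slot 5 mm wide with 1.8 mm lead-ins, 5.5 mm deep, open at both ends of the round 24 mm steel head. The finger below the head is 12 mm wide, reaches 40 mm from the axis.
- driver: Loose flat-blade driver, 0.12 kg, upright in its stand. Origin: middle of the blade's tip edge; z up the shank, x along the blade's width. Blade 15 mm wide, 2.6 mm thick, 12 mm long; shank 8 mm; black flange, 36 mm across, at z = 60-66 mm; black square handle 24 x 24 mm at z = 66-130 mm, flats facing local x and y, top at 134 mm. Its yaw in the stand varies.
- grip (a point): Middle of the part of the driver's handle to grip, 105 mm above the blade's tip (29 mm below the handle's top), on its axis; axes as the driver's.
- stand: Fixed driver stand 80 x 80 x 75 mm high, round through hole of 25 mm in its 8 mm top plate, walls at its +-x sides. Origin: centre of its underside, z up. The driver's flange rests on the top plate, the blade hangs 60 mm below it.
- stand_mouth (a point): Centre of the hole at the top face of the stand, 75 mm above its underside.
- cap_a: Bystander: small red plastic screw cap, 22 mm across, 14 mm high; origin at its underside. Leave it.
- marker: Bystander: white and black marker pen lying, 135 x 17 mm; origin at its underside. Leave it.
- tape: Bystander: roll of black tape lying flat, 55 mm across, 19 mm high; origin at its underside. Leave it.
- nipple_b: Bystander: brass double nipple lying, 40 x 26 x 23 mm; origin at its underside. Leave it.
Mind the look-alikes: they are no part of the job. There is more than one size of the driver; the job needs the smaller.

How it is judged:
On the way, in this order (a step that is already met when the one before it is completed fails the run):
1. the template lies flat over its pins, clamp still open (z of template in the frame of plate_home below 0.0015 m and horizontal distance between template and plate_home below 0.004 m and angle between template's own z axis and vertical below 0.03 rad and value of joint clamp below 0.4 rad), for 0.2 s.
2. the driver's blade is down in the slot, before the screw has been turned (z of driver in the frame of slot below 0.003 m and horizontal distance between driver and slot below 0.006 m and angle between driver's own z axis and vertical below 0.25 rad and value of joint clamp below 0.5 rad), for 0.1 s.
3. the screw is turned to its stop with the blade still in the slot (z of driver in the frame of slot below 0.0035 m and horizontal distance between driver and slot below 0.007 m and value of joint clamp above 1.25 rad), for 0.1 s.
At the end, for the whole second after the job is handed in: Template flat over its pins (within 1.5 mm of full depth, 4 mm sideways); clamp screw within 0.2 rad of its stop, finger over the template; driver upright (0.12 rad) in its stand, flange down on the top plate within 5 mm; the small bystanders within 30 mm of their places; all at rest (z of template in the frame of plate_home below 0.0015 m and horizontal distance between template and plate_home below 0.004 m and angle between template's own z axis and vertical below 0.03 rad and value of joint clamp above 1.25 rad and z of grip in the frame of stand_mouth between 0.04 and 0.05 m and horizontal distance between grip and stand_mouth below 0.018 m and angle between driver's own z axis and vertical below 0.12 rad and linear speed of each of driver, template below 0.02 m/s); the robot touches nothing.
It fails at once if the gripper itself touches the clamp screw or its finger (contact force between the fingers and clamp above 1 N).
It fails at once if the cap is pushed away (distance of cap_a from where it was at the start of the episode above 0.03 m).
It fails at once if the pen is pushed away (distance of marker from where it was at the start of the episode above 0.03 m).
It fails at once if the tape roll is pushed away (distance of tape from where it was at the start of the episode above 0.03 m).
It fails at once if the nipple is pushed away (distance of nipple_b from where it was at the start of the episode above 0.03 m).
It also fails if it takes over 58 s, if anything falls off the work surface, if the arm or the gripper's body presses on something with over 40 N, if the wrist force passes 120 N, or if a joint passes its speed limit or range.

## Robot

A 7-joint arm with a two-finger parallel gripper is mounted at the origin on a cart in front of the work surface, level with it; the furniture and walls round the work are solid. World frame = base frame: x ahead of the robot, y to its left, z up, the work surface at z = 0. Lengths are in m, angles in rad, forces in N, time in s.
With the tool pointing down it reaches from about 0.4 to 0.85 m from the base axis. Payload 4.5 kg.
Tool frame: the origin (TCP) lies midway between the tips of the shut fingers; the grasp point (between the pads) lies 19 mm behind it; z points along the fingers, y is the line along which they close (so a half turn about z gives the same grasp; the last joint's range is limited). The gripper opens to 88 mm and grips with 3 to 60 N. Pads are 18 mm wide; open, the fingers measure 123 mm over their backs; the gripper's body (75 mm by 187 mm) begins 45 mm behind the grasp point.
Start: joints at [-1.072, 0.689, -0.195, 1.565, 0.157, 0.902, -0.215], TCP at [0.28, 0.559, 0.239] pointing down, gripper open.
Joint ranges: [-3.01, 3.01], [-0.46, 2.08], [-1.47, 1.51], [0.13, 2.56], [-1, 4.14], [0.04, 2.09], [-2.66, 2.66]. Speed limits (rad/s): [2.57, 2.57, 3.14, 3.14, 3.14, 3.14, 3.14].

## Interface

Orientations are given as a unit quaternion [x, y, z, w].
In Python, from plant import r gives the robot as it stands. The module is installed in compiled form; this text tells all that it offers.
- The arm moves only by the tool step_arm, never from a script. Its argument "series" is a list of rows, each a list of 7 numbers: the shift along the world's x, y, z in mm, then the turn, a rotation vector about the world's x, y, z in rad, then the closure, from 0 (fully open) to 1 (shut). A call has 1 to 20 rows; each row shifts and turns the commanded pose from where the row before left it; what a row does not reach is not made up. A row lasts 1/10 s, in which the tool goes at most 50 mm and 8.59 degrees, less where a joint would pass 70% of its speed; a pose out of reach is approached as far as the arm can. A call is refused whole if a number of a shift passes 50 or a number of a turn 0.15, either way. A call with a gripper value outside its range is refused whole. The fingers move at their own pace and stop on an object; "force" is the grip in N (left out, the last holds). Time passes only in rows, so rows that do not move let the fingers close. It gives the time, the measured TCP pose, the force, the opening and the grip force at its end, in the units of the state.
- r.get_state(): the state, without advancing time (a new reading comes with each control period).
- r.snapshot(name): name is "side" or "top" or "wrist"; returns (picture, depth): 480x640x3 uint8, blue, green, red; 480x640 float32, m along the optical axis (not along the pixel's ray), 0 where there is no reading.
- r.get_calibration(name): a dict with "intrinsics" (3x3 intrinsics, pixels), "pose" (4x4, takes a point from camera to world coordinates). Camera axes: x right, y up, looking along -z (the intrinsics and any distortion apply to the point x, -y, -z); pixel columns grow to the right and rows downward; lengths in m; the calibration is good to about 2 mm. The wrist camera is an equidistant fisheye: a pixel r from the principal point sees the ray r / f radians off the axis. A picture is of the moment at which its call begins: read the wrist's pose just before it. get_calibration takes no time and is no camera call; for the wrist camera it gives the pose at the moment of the call.
- r.finish_job(): hands the job in; it is judged then, once.
The state is a dict: "clock": time; "q": joint angles; "qd": joint speeds; "joint_torque": joint torques, N m; "tool_pos": TCP position; "eef_rot": TCP orientation; "contact_force": force on the tool from outside, world axes, zero at the start; "moment": the same for the moment, N m; "opening": opening from 0.0 (shut) to 1.0 (fully open); "finger_force": force on a finger pad.
Only numpy, scipy, OpenCV 4.12 (cv2) and the standard library are available. Lean on these libraries where they do the work, as an engineer would, in place of code of your own. Each camera call takes 0.05 s, during which the arm holds its last target. There are 200 camera calls.

## Working session

There is one attempt and no reset: what is moved stays moved. The work goes in short steps, Python scripts to look and compute and a tool call to move; the robot and the scene stay as the last step left them, time stands still between calls to the robot, and variables do not carry over. Pictures are saved under pics/ and viewed, at most 10 in all, crops included, and the job is handed in when it is done.

Besides the shell and the picture viewer there is one more tool, called after "Emit:" as name(argument=value, ...) on one line, values as JSON. step_arm: Moves the arm, as the interface text tells. Its arguments: {"type":"object","properties":{"series":{"type":"array"},"force":{"type":"number"}},"required":["series"]}

```bash
mkdir -p pics; python3 - <<'E'
from plant import r
import cv2,numpy as np
np.set_printoptions(precision=4,suppress=True)
for n in ("side","top"):
    p,d=r.snapshot(n); cv2.imwrite(f"pics/{n}0.png",p); np.save(f"{n}0.npy",d)
    c=r.get_calibration(n); print(n,c)
s=r.get_state(); print(s)
E
```

```text
side {'intrinsics': array([[512.7998,   0.    , 316.1669],
       [  0.    , 512.7998, 243.838 ],
       [  0.    ,   0.    ,   1.    ]]), 'pose': array([[-0.944 ,  0.2239, -0.2422,  0.2404],
       [-0.3294, -0.6039,  0.7258,  0.8758],
       [ 0.0163,  0.765 ,  0.6438,  0.907 ],
       [ 0.    ,  0.    ,  0.    ,  1.    ]])}
top {'intrinsics': array([[520.0584,   0.    , 322.7271],
       [  0.    , 520.0584, 247.483 ],
       [  0.    ,   0.    ,   1.    ]]), 'pose': array([[ 0.0246,  0.9867, -0.1606,  0.3795],
       [-0.9996,  0.026 ,  0.0066, -0.0505],
       [ 0.0107,  0.1604,  0.987 ,  1.1511],
       [ 0.    ,  0.    ,  0.    ,  1.    ]])}
{'clock': 0.1, 'q': array([-1.0722,  0.6899, -0.1945,  1.5662,  0.1573,  0.9025, -0.2151]), 'qd': array([ 0.0019, -0.0005,  0.0006, -0.0039,  0.0002,  0.0014, -0.0006]), 'joint_torque': array([ -0.0035, -52.8492,  -1.2715, -15.3837,  -0.0526,   0.0019,
         0.    ]), 'tool_pos': array([0.2799, 0.5582, 0.238 ]), 'eef_rot': array([ 0.2303,  0.9731, -0.0008, -0.0001]), 'contact_force': array([ 0.5849,  0.0386, -0.4867]), 'moment': array([-0.04  ,  0.0073,  0.0024]), 'finger_force': 0.0, 'opening': 0.9992393908357945}
```

View pics/top0.png

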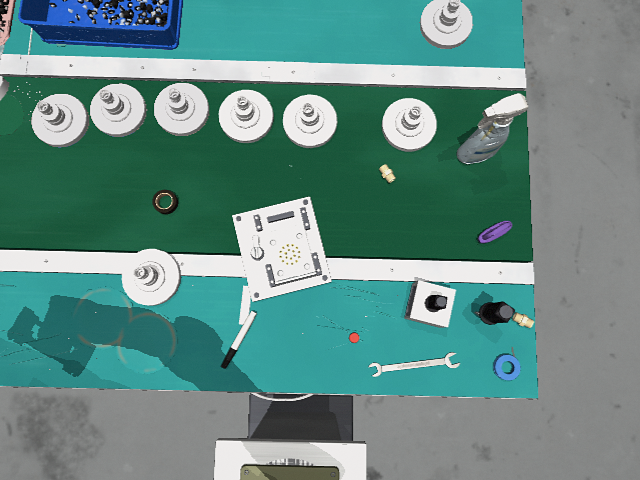

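View pics/side0.png

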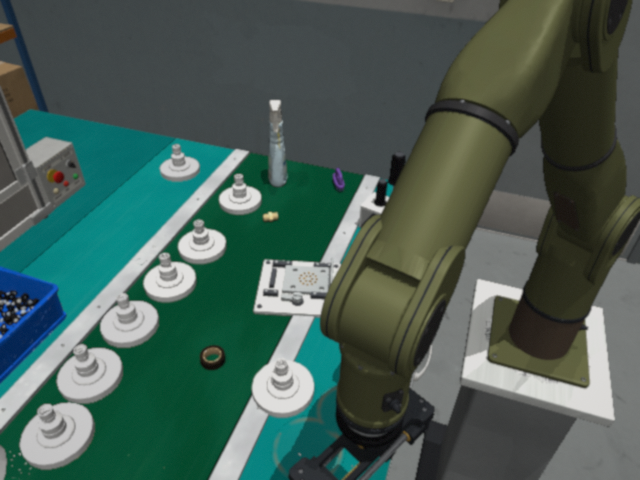

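The top view shows the fixture at about (282,248), the stand with the small driver at (432,302), a larger driver at (495,312), the pen at (238,340), the cap at (353,338), tape at (165,201) and the nipple at (387,173). I'll zoom in on the fixture and stand.

```bash
cat > h.py <<'E'
from plant import r
import cv2,numpy as np
np.set_printoptions(precision=4,suppress=True)
def ray(n,u,v,z,c=None):
    "pixel of a pinhole camera onto the plane at height z"
    c=c or r.get_calibration(n);K=c["intrinsics"];T=c["pose"]
    d=T[:3,:3]@np.array([(u-K[0,2])/K[0,0],-(v-K[1,2])/K[1,1],-1])
    o=T[:3,3]; return o+d*(z-o[2])/d[2]
def cloud(n,d):
    c=r.get_calibration(n);K=c["intrinsics"];T=c["pose"]
    v,u=np.mgrid[:480,:640]
    P=np.stack([(u-K[0,2])/K[0,0]*d,-(v-K[1,2])/K[1,1]*d,-d],-1)
    return P@T[:3,:3].T+T[:3,3]
E
python3 - <<'E'
from h import *
p=cv2.imread("pics/top0.png")
a=cv2.resize(p[190:310,225:345],(590,590),interpolation=cv2.INTER_CUBIC)
b=cv2.resize(p[270:330,400:440],(200,300),interpolation=cv2.INTER_CUBIC)
im=np.zeros((590,790,3),np.uint8); im[:,:590]=a; im[:300,590:]=b
cv2.imwrite("pics/crop.png",im)
C=cloud("top",np.load("top0.npy"))
for u,v in [(245,225),(270,240),(289,254),(300,283),(432,302),(414,295),(257,253),(318,250)]: print(u,v,C[v,u])
E
```

```text
245 225 [0.6117 0.1169 0.0089]
270 240 [0.5765 0.0582 0.0238]
289 254 [0.5461 0.0152 0.0269]
300 283 [ 0.4844 -0.0103  0.0141]
432 302 [ 0.4433 -0.2752  0.1253]
414 295 [ 0.4603 -0.2498  0.0711]
257 253 [0.5464 0.0851 0.0272]
318 250 [ 0.5592 -0.0478  0.0101]
```

View pics/crop.png

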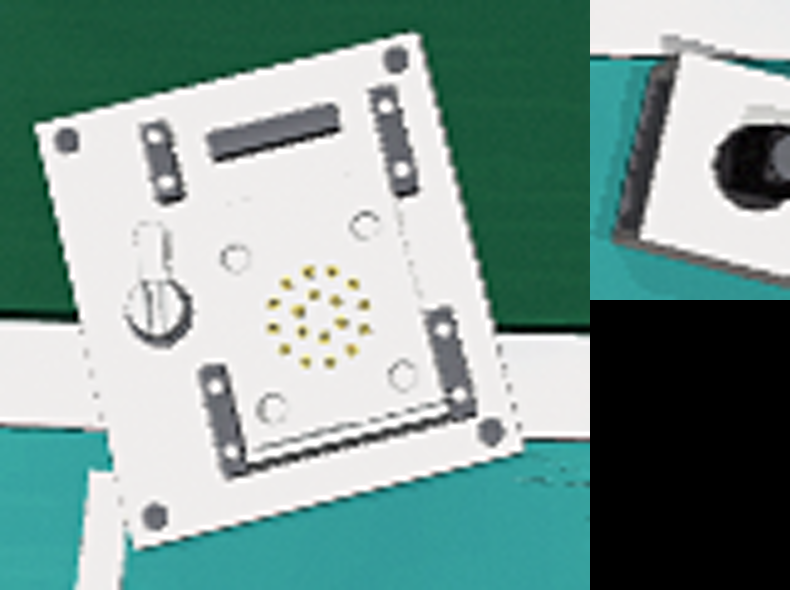

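The crop shows the fixture corners at about (38,125), (418,33), (522,453) and (133,548). The clamp head is at (157,308) with its finger pointing up, and the template flange runs along (245,465)-(450,410).

```bash
cat >> h.py <<'E'
def rigid(A,B):
    "2D pose (yaw, t) taking A onto B, rms"
    a=A-A.mean(0);b=B-B.mean(0)
    th=np.arctan2((a[:,0]*b[:,1]-a[:,1]*b[:,0]).sum(),(a*b).sum())
    R=np.array([[np.cos(th),-np.sin(th)],[np.sin(th),np.cos(th)]])
    t=B.mean(0)-R@A.mean(0); return th,t,np.sqrt((((A@R.T+t)-B)**2).sum(1).mean())
E
python3 - <<'E'
from h import *
p=cv2.imread("pics/top0.png");C=cloud("top",np.load("top0.npy"))
f=lambda x,y:(225+x/4.9167-.4,190+y/4.9167-.4)
B=np.array([ray("top",*f(*q),.012)[:2] for q in [(38,125),(418,33),(522,453),(133,548)]])
A=np.array([[.1,.105],[.1,-.075],[-.1,-.075],[-.1,.105]])
th,t,e=rigid(A,B);print("fixture",th,t,e)
R=np.array([[np.cos(th),-np.sin(th)],[np.sin(th),np.cos(th)]])
fx=lambda q,z:R.T@(ray("top",*f(*q),z)[:2]-t)
print("clamp head",fx((157,308),.0335)); 
for q in [(235,258),(366,225),(402,375),(273,408)]: print("hole",fx(q,.023))
# stand & driver
m=(np.abs(C[...,2]-.073)<.008)&(p.min(2)>150); m[:,:395]=0;m[:,470:]=0;m[:270]=0;m[335:]=0
cn=max(cv2.findContours(m.astype(np.uint8),0,2)[0],key=cv2.contourArea)[:,0]
W=np.array([ray("top",u,v,.075)[:2] for u,v in cn],np.float32)
print("stand",cv2.minAreaRect(W*1000))
m=(p.max(2)<60);m[:,:395]=0;m[:,460:]=0;m[:270]=0;m[335:]=0
ys,xs=np.nonzero(m);print(xs.min(),xs.max(),ys.min(),ys.max())
for lo,hi in [(.075,.09),(.12,.16)]:
  mm=(C[...,2]>lo)&(C[...,2]<hi);mm[:,:395]=0;mm[:,460:]=0;mm[:270]=0;mm[335:]=0
  mm&=p.max(2)<120
  cn=cv2.findContours(mm.astype(np.uint8),0,2)[0]
  if cn:
    c=max(cn,key=cv2.contourArea)[:,0];z=np.median(C[mm][:,2]);print(z,mm.sum(),cv2.minAreaRect(np.array([ray("top",u,v,(.081 if lo<.1 else .145))[:2]*1000 for u,v in c],np.float32)))
q=cv2.resize(p[270:340,400:540],(800,400),interpolation=cv2.INTER_CUBIC);cv2.imwrite("pics/st.png",q)
E
```

```text
fixture 0.26702282332268257 [0.5654 0.0196] 0.001437056293371218
clamp head [-0.0003  0.0683]
hole [0.0154 0.0303]
hole [ 0.016  -0.0301]
hole [-0.0537 -0.0298]
hole [-0.0544  0.0291]
stand ((444.01385498046875, -287.21539306640625), (79.89422607421875, 79.92326354980469), 77.0313491821289)
406 459 281 315
0.08062653909503448 69 ((442.5299072265625, -280.7640075683594), (34.41870880126953, 21.370697021484375), 14.565149307250977)
0.14485701839269893 182 ((443.152099609375, -283.9430236816406), (28.473997116088867, 25.477336883544922), 80.1091537475586)
```

View pics/st.png

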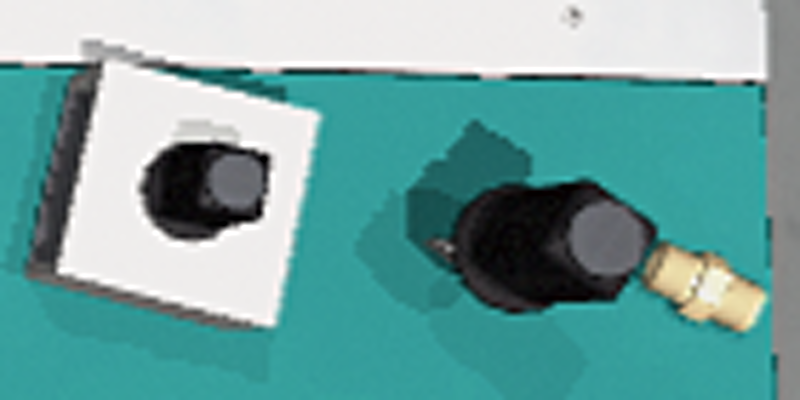

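Emit:
step_arm(series=[[10,-33,-4,0,0,-0.142,0.6],[10,-33,-4,0,0,-0.142,0.6],[10,-33,-4,0,0,-0.142,0.6],[10,-33,-4,0,0,-0.142,0.6],[10,-33,-4,0,0,-0.142,0.6],[10,-33,-4,0,0,-0.142,0.6],[10,-33,-4,0,0,-0.142,0.6],[10,-33,-4,0,0,-0.142,0.6],[10,-33,-4,0,0,-0.142,0.6],[10,-33,-4,0,0,-0.142,0.6],[10,-33,-4,0,0,-0.142,0.6],[10,-33,-4,0,0,-0.142,0.6],[10,-33,-4,0,0,-0.142,0.6],[10,-33,-4,0,0,-0.142,0.6],[10,-33,-4,0,0,-0.142,0.6],[10,-33,-4,0,0,-0.142,0.6],[10,-33,-4,0,0,-0.142,0.6],[0,0,0,0,0,0,0.6],[0,0,0,0,0,0,0.6]])

```text
clock: 2.0
tool_pos: [0.4499, -0.0027, 0.1705]
eef_rot: [0.991, 0.131, -0.0, 0.0]
contact_force: [-0.8, -0.4, 0.3]
opening: 0.401
finger_force: 0.0
```

```bash
python3 - <<'E'
from h import *
print(r.get_calibration("wrist"))
p,d=r.snapshot("wrist");cv2.imwrite("pics/w1.png",p);np.save("w1.npy",d)
print(r.get_state()["q"])
E
```

```text
{'intrinsics': array([[371.6483,   0.    , 318.3093],
       [  0.    , 371.6483, 237.7658],
       [  0.    ,   0.    ,   1.    ]]), 'pose': array([[ 0.2587,  0.922 ,  0.2882,  0.5249],
       [-0.966 ,  0.2466,  0.0779,  0.0163],
       [ 0.0008, -0.2986,  0.9544,  0.3162],
       [ 0.    ,  0.    ,  0.    ,  1.    ]])}
[-0.2907  0.6165  0.3051  2.1619 -0.4391  0.4223 -0.9407]
```

View pics/w1.png

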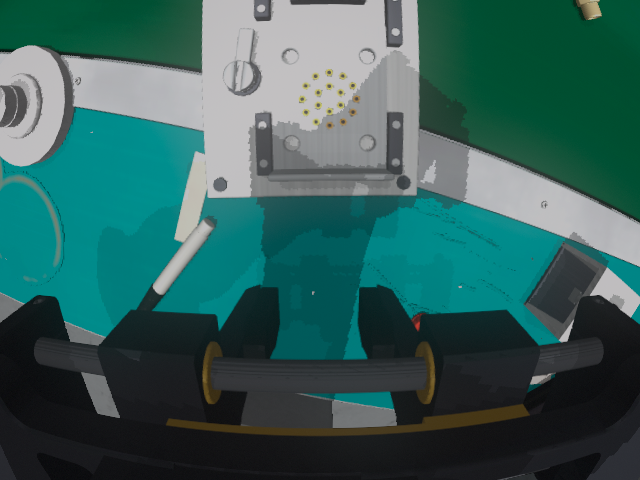

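Wrist view: clamp head at (241,77) with finger up-right to (247,30), template holes at (290,57), (367,56), (367,142), (292,142), flange along row 175. I'll cross-check the fixture pose.

```bash
cat >> h.py <<'E'
def wray(u,v,z,c):
    "wrist fisheye pixel onto the plane at height z"
    K=c["intrinsics"];T=c["pose"];x=(u-K[0,2])/K[0,0];y=(v-K[1,2])/K[1,1];a=np.hypot(x,y)
    s=np.sin(a)/max(a,1e-9);d=T[:3,:3]@np.array([x*s,-y*s,-np.cos(a)]);o=T[:3,3];return o+d*(z-o[2])/d[2]
E
python3 - <<'E'
from h import *
c=r.get_calibration("wrist")
R=lambda th:np.array([[np.cos(th),-np.sin(th)],[np.sin(th),np.cos(th)]])
t=np.array([.5654,.0196]);F=lambda u,v,z:R(.267).T@(wray(u,v,z,c)[:2]-t)
B=np.array([wray(u,v,.023,c)[:2] for u,v in [(290,57),(367,56),(367,142),(292,142)]])
print("template",rigid(np.array([[.035,.03],[.035,-.03],[-.035,-.03],[-.035,.03]]),B))
for n,a in dict(head=(241,75,.0335),finger=(247,30,.025),slot1=(237,90,.0335),slot2=(243,62,.0335),bl=(208,197,.012),br=(417,195,.012),scr=(220,184,.012),fl1=(258,174,.057),fl2=(400,174,.057)).items(): print(n,F(*a))
E
```

```text
template (np.float64(0.2771881227239473), array([0.5473, 0.0148]), np.float64(0.000957041367913059))
head [0.0005 0.0668]
finger [0.0386 0.0639]
slot1 [-0.0111  0.07  ]
slot2 [0.0106 0.0652]
bl [-0.0981  0.1034]
br [-0.0972 -0.0752]
scr [-0.0871  0.0919]
fl1 [-0.0736  0.0513]
fl2 [-0.0736 -0.0494]
```

Emit:
step_arm(series=[[2.6,-9.4,-33,0,0,0,0.6],[0,0,-40,0,0,0,0.6],[0,0,-40,0,0,0,0.6],[0,0,-22,0,0,0,0.6],[0,0,0,0,0,0,0.6],[11.6,3.2,0,0,0,0,0.6],[9.6,2.6,0,0,0,0,0.6],[1.9,0.5,0,0,0,0,0.6],[1.9,0.5,0,0,0,0,0.6],[1.9,0.5,0,0,0,0,0.6],[1.9,0.5,0,0,0,0,0.6],[0,0,0,0,0,0,0.6]])

```text
clock: 3.25
tool_pos: [0.4803, -0.0038, 0.0358]
eef_rot: [0.991, 0.131, -0.001, -0.0]
contact_force: [-3.3, 1.7, 1.8]
opening: 0.399
finger_force: 1.3
```

```bash
python3 - <<'E'
from h import *
c=r.get_calibration("wrist");p,d=r.snapshot("wrist");cv2.imwrite("pics/w2.png",p)
s=r.get_state();print(s["tool_pos"],s["contact_force"],s["moment"])
E
```

```text
[ 0.4803 -0.0038  0.0357] [-2.7106  0.4904  1.9895] [0.0563 0.7263 0.0456]
```

Emit:
step_arm(series=[[1.9,0.5,0,0,0,0,0.6],[1.9,0.5,0,0,0,0,0.6],[1.9,0.5,0,0,0,0,0.6],[1.9,0.5,0,0,0,0,0.6],[1.9,0.5,0,0,0,0,0.6],[1.9,0.5,0,0,0,0,0.6],[1.9,0.5,0,0,0,0,0.6],[0,0,0,0,0,0,0.6]])

```text
clock: 4.1
tool_pos: [0.4962, -0.0003, 0.0357]
eef_rot: [0.991, 0.131, 0.001, 0.0]
contact_force: [-1.9, -0.6, -0.3]
opening: 0.399
finger_force: 0.6
```

Emit:
step_arm(series=[[1.0,0.3,0,0,0,0,0.6],[1.0,0.3,0,0,0,0,0.6],[0,0,0,0,0,0,0.6]])

```text
clock: 4.4
tool_pos: [0.4978, 0.0, 0.0358]
eef_rot: [0.991, 0.131, 0.001, 0.0]
contact_force: [-0.0, -1.0, 0.4]
opening: 0.394
finger_force: 0.3
```

```bash
python3 - <<'E'
from h import *
c=r.get_calibration("wrist");p,d=r.snapshot("wrist");cv2.imwrite("pics/w3.png",p)
q=np.hstack([cv2.imread("pics/w2.png")[100:400,120:520],p[100:400,120:520]]);cv2.imwrite("pics/w23.png",q)
s=r.get_state();print(s["tool_pos"],s["contact_force"],s["moment"])
E
```

```text
[0.4978 0.     0.0358] [-0.1047 -0.5362 -0.6222] [-0.0731  0.1845 -0.0029]
```

View pics/w23.png

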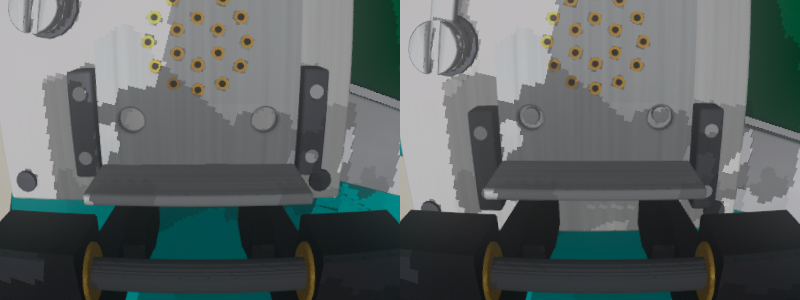

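The right half shows the pins inside the holes at (530,117) and (658,117), and the push force has gone. I'll back off and check that the template is flat by depth.

Emit:
step_arm(series=[[-10,-2.6,0,0,0,0,0.6],[-15,-4,0,0,0,0,0.6],[0,0,40,0,0,0,0.6],[0,0,50,0,0,0,0.6],[0,0,50,0,0,0,0.3],[0,0,0,0,0,0,0.3],[0,0,0,0,0,0,0.3]])

```text
clock: 5.15
tool_pos: [0.4721, -0.0062, 0.1767]
eef_rot: [0.991, 0.131, 0.001, 0.0]
contact_force: [0.3, 0.2, 0.3]
opening: 0.652
finger_force: 0.0
```

```bash
cat >> h.py <<'E'
def wcloud(d,c):
    K=c["intrinsics"];T=c["pose"];v,u=np.mgrid[:480,:640];x=(u-K[0,2])/K[0,0];y=(v-K[1,2])/K[1,1]
    a=np.hypot(x,y);s=np.tan(np.minimum(a,1.4))/np.maximum(a,1e-9)*d
    return np.stack([x*s,-y*s,-d],-1)@T[:3,:3].T+T[:3,3]
E
python3 - <<'E'
from h import *
c=r.get_calibration("wrist");p,d=r.snapshot("wrist");cv2.imwrite("pics/w4.png",p);np.save("w4.npy",d)
P=wcloud(d,c);s=r.get_state();print(s["tool_pos"],s["contact_force"])
th=.268;R=np.array([[np.cos(th),-np.sin(th)],[np.sin(th),np.cos(th)]])
q=(P[...,:2]-[.566,.019])@R
def z(x,y,w=.006):
    m=(abs(q[...,0]-x)<w)&(abs(q[...,1]-y)<w)&(d>0);return m.sum(),np.round(np.median(P[...,2][m]),4) if m.any() else 0
for n,xy in dict(base1=(-.08,.07),base2=(0,-.067),base3=(-.04,.07),base4=(-.085,-.04),t1=(.035,0),t2=(-.045,0),t3=(0,.036),t4=(0,-.036)).items(): print(n,z(*xy))
# flange edge in fixture x: points above 40mm
m=(P[...,2]>.04)&(P[...,2]<.06)&(abs(q[...,1])<.05)&(abs(q[...,0]+.06)<.04);print("flange",np.percentile(q[m],[2,98],axis=0),np.percentile(P[m][:,2],[50,95]))
E
```

```text
[ 0.4713 -0.0062  0.1755] [ 0.3397 -0.4193 -0.3309]
base1 (np.int64(1108), np.float64(0.2831))
base2 (np.int64(199), np.float64(0.0119))
base3 (np.int64(193), np.float64(0.0118))
base4 (np.int64(3996), np.float64(0.2254))
t1 (np.int64(209), np.float64(0.0177))
t2 (np.int64(210), np.float64(0.0178))
t3 (np.int64(211), np.float64(0.0178))
t4 (np.int64(224), np.float64(0.0179))
flange [[-0.0598 -0.0425]
 [-0.0547  0.0426]] [0.0514 0.0527]
```

View pics/w4.png

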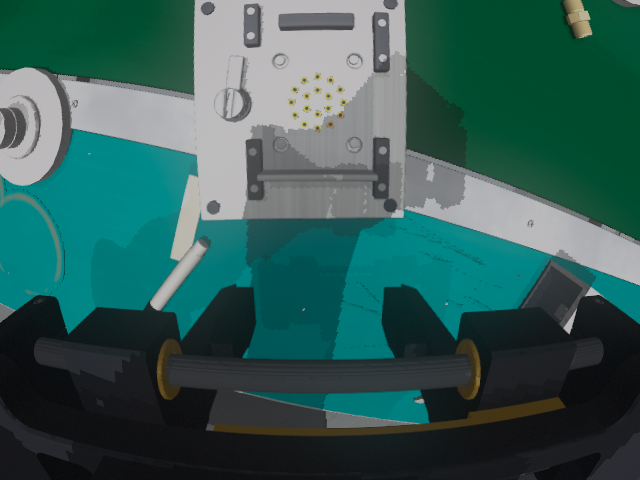

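The template is seated: its top is at 17.8 mm against 11.8 mm for the base, and the flange is at x = -60. Next is the driver.

Emit:
step_arm(series=[[-3,-38,14,0,0,0.126,0.2],[-3,-38,14,0,0,0.126,0.2],[-3,-38,14,0,0,0.126,0.2],[-3,-38,14,0,0,0.126,0.2],[-3,-38,14,0,0,0.126,0.2],[-3,-38,14,0,0,0.126,0.2],[-3,-38,0,0,0,0.126,0.2],[-3,-38,0,0,0,0.126,0.2],[-3,-38,0,0,0,0.126,0.2],[0,0,0,0,0,0,0.2],[0,0,0,0,0,0,0.2]])

```text
clock: 6.3
tool_pos: [0.4436, -0.3485, 0.2576]
eef_rot: [0.767, 0.642, 0.0, -0.002]
contact_force: [-0.0, 0.4, 0.2]
opening: 0.799
finger_force: 0.0
```

```bash
python3 - <<'E'
from h import *
c=r.get_calibration("wrist");p,d=r.snapshot("wrist");cv2.imwrite("pics/w5.png",p);np.save("w5.npy",d)
s=r.get_state();print(s["tool_pos"],s["eef_rot"],s["q"])
C=cloud("top",np.load("top0.npy"));print("big top",C[300:330,475:515,2].max())
P=wcloud(d,c);ctr=np.array([.444,-.287])
near=np.hypot(*(np.moveaxis(P[...,:2]-ctr,-1,0)))<.03
for lo,hi in [(.078,.085),(.135,.155)]:
    m=near&(P[...,2]>lo)&(P[...,2]<hi)&(d>0);q=P[m]
    print(m.sum(),np.median(q[:,2]) if m.any() else 0,cv2.minAreaRect((q[:,:2]*1000).astype(np.float32)) if m.sum()>5 else 0)
    v,u=np.nonzero(m);print(u.min(),u.max(),v.min(),v.max())
m=(np.hypot(*(np.moveaxis(P[...,:2]-ctr,-1,0)))<.07)&(abs(P[...,2]-.074)<.004)&(d>0)&(p.min(2)>60)
print("stand",cv2.minAreaRect((P[m][:,:2]*1000).astype(np.float32)))
E
```

```text
[ 0.4442 -0.3471  0.2579] [ 0.7661  0.6427  0.0003 -0.002 ] [ 0.5637  0.5823  0.0313  1.7347 -0.0257  0.8286  0.4325]
big top 1.1511474674219053
265 0.08078650522436776 ((446.78924560546875, -283.8097839355469), (23.89419937133789, 34.839332580566406), 62.07426834106445)
287 327 126 158
1120 0.14800432396774185 ((444.8132019042969, -288.5469665527344), (23.256671905517578, 23.330963134765625), 79.01712799072266)
288 321 133 166
stand ((444.5111083984375, -288.74859619140625), (80.65230560302734, 80.42742919921875), 76.90459442138672)
```

View pics/w5.png

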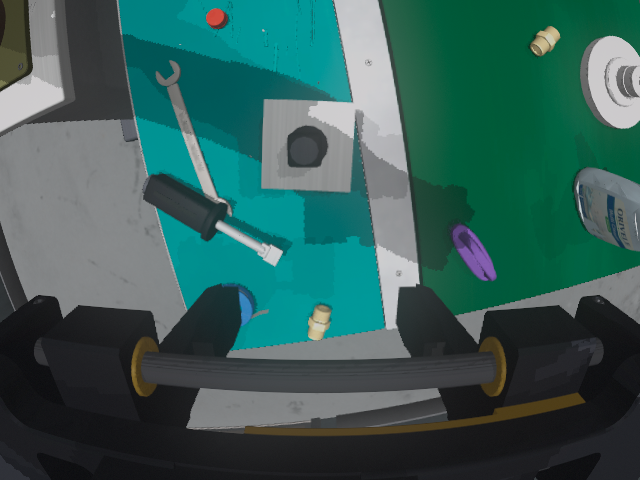

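Wrist view: the stand is at (308,145) with the driver's handle top at (305,150). The big driver is now lying down at (210,215), where at the start it looked upright. I'll check that with the top camera.

```bash
python3 - <<'E'
from h import *
p,d=r.snapshot("top");s,_=r.snapshot("side");cv2.imwrite("pics/s6.png",s)
a=cv2.resize(cv2.imread("pics/top0.png")[160:400,340:545],(400,468));b=cv2.resize(p[160:400,340:545],(400,468))
cv2.imwrite("pics/cmp.png",np.hstack([a,b]))
E
```

```text
(no output)
```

View pics/cmp.png

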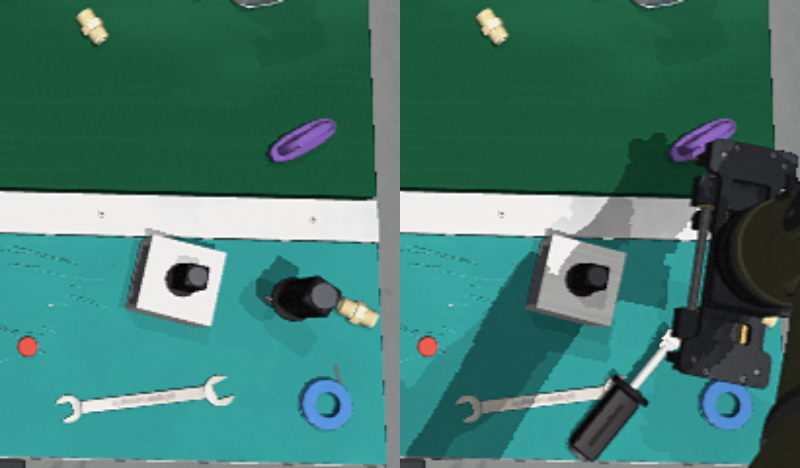

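Emit:
step_arm(series=[[0,30,0,0,0,-0.017,0.2],[0.4,29,0,0,0,0,0.2],[0,0,-40,0,0,0,0.2],[0,0,-40,0,0,0,0.2],[0,0,-40,0,0,0,0.2],[0,0,-25,0,0,0,0.2],[0,0,-12,0,0,0,0.2],[0,0,0,0,0,0,0.2]])

```text
clock: 7.25
tool_pos: [0.4449, -0.2878, 0.1016]
eef_rot: [0.771, 0.637, -0.0, -0.001]
contact_force: [-0.3, 0.2, 1.0]
opening: 0.798
finger_force: 0.0
```

Emit:
step_arm(force=40, series=[[0,0,0,0,0,0,0.6],[0,0,0,0,0,0,0.8],[0,0,0,0,0,0,0.9],[0,0,0,0,0,0,1],[0,0,0,0,0,0,1],[0,0,0,0,0,0,1]])

```text
clock: 7.85
tool_pos: [0.4452, -0.2894, 0.1029]
eef_rot: [0.771, 0.636, 0.0, 0.0]
contact_force: [-1.2, 0.1, 0.6]
opening: 0.283
finger_force: 0.3
```

Emit:
step_arm(series=[[0,0,0,0,0,0,1],[0,0,0,0,0,0,1],[0,0,0,0,0,0,1],[0,0,8,0,0,0,1],[0,0,25,0,0,0,1],[0,0,40,0,0,0,1],[0,0,40,0,0,0,1],[0,0,30,0,0,0,1],[0,0,0,0,0,0,1]])

```text
clock: 8.75
tool_pos: [0.4474, -0.2908, 0.2499]
eef_rot: [0.771, 0.636, 0.002, 0.004]
contact_force: [-0.2, -0.5, -2.2]
opening: 0.271
finger_force: 40.0
```

```bash
python3 - <<'E'
from h import *
# slot/finger direction from earlier close view w4 is stored without pose; use fixture view later
p,d=r.snapshot("side");cv2.imwrite("pics/s7.png",p)
s=r.get_state();print(s["tool_pos"],s["contact_force"],s["opening"],s["finger_force"])
K=r.get_calibration("side")
T=np.linalg.inv(K["pose"]);
for z in (-.105,0):
    w=s["tool_pos"]+[0,0,.019+z];q=T[:3,:3]@w+T[:3,3];u=K["intrinsics"][0,0]*q[0]/-q[2]+K["intrinsics"][0,2];v=-K["intrinsics"][0,0]*q[1]/-q[2]+K["intrinsics"][1,2];print(u,v)
p,d=r.snapshot("top");cv2.imwrite("pics/t7.png",p)
E
```

```text
[ 0.4462 -0.2899  0.2476] [ 0.0103 -0.2668 -1.9868] 0.27061250171223705 40.000012312084436
382.35598982733484 176.8250436480821
386.44741148039253 141.87710762578337
```

Emit:
step_arm(series=[[12,36,0,0,0,0,1],[13,36,0,0,0,0,1],[12,36,0,0,0,0,1],[13,36,0,0,0,0,1],[12,36,0,0,0,0,1],[13,36,0,0,0,0,1],[12,36,0,0,0,0,1],[14,38,0,0,0,0,1],[0,0,0,0,0,0,1],[0,0,0,0,0,0,1]])

```text
clock: 9.85
tool_pos: [0.5451, 0.0017, 0.2438]
eef_rot: [0.77, 0.638, -0.002, -0.001]
contact_force: [0.3, -0.7, 0.1]
opening: 0.269
finger_force: 40.0
```

```bash
python3 - <<'E'
from h import *
c=r.get_calibration("wrist");s=r.get_state();p,d=r.snapshot("wrist");cv2.imwrite("pics/w8.png",p)
P=wcloud(d,c);print(s["tool_pos"],s["eef_rot"])
h=np.array([.5475,.085]);rr=np.hypot(P[...,0]-h[0],P[...,1]-h[1])
m=(rr<.016)&(abs(P[...,2]-.033)<.004)&(d>0);q=P[m];print("head",m.sum(),cv2.minEnclosingCircle((q[:,:2]*1000).astype(np.float32)),np.median(q[:,2]))
hc=np.array(cv2.minEnclosingCircle((q[:,:2]*1000).astype(np.float32))[0])/1000
m=(rr>.015)&(rr<.042)&(P[...,2]>.0185)&(P[...,2]<.029)&(P[...,0]>h[0])&(d>0);q=P[m];print("finger",m.sum(),np.median(q[:,2]),cv2.minAreaRect((q[:,:2]*1000).astype(np.float32)))
e=q[:,:2].mean(0)-hc;print("finger yaw deg",np.degrees(np.arctan2(e[1],e[0])))
# slot: low/dark pixels within head
m=(rr<.011)&(d>0)&(P[...,2]<.0305);q=P[m]
if m.sum()>8: print("slot",m.sum(),cv2.fitLine(((q[:,:2]-h)*1000).astype(np.float32),2,0,.01,.01).ravel())
v,u=np.nonzero(rr<.03);print(u.min(),u.max(),v.min(),v.max())
k=p[v.min()-10:v.max()+10,u.min()-10:u.max()+10];k=cv2.resize(k,(390,390),interpolation=cv2.INTER_CUBIC)
sd,_=r.snapshot("side");cv2.imwrite("pics/s8.png",sd)
K=r.get_calibration("side");T=np.linalg.inv(K["pose"]);w=s["tool_pos"]+[0,0,-.08];g=T[:3,:3]@w+T[:3,3];uu=int(512.8*g[0]/-g[2]+316.2);vv=int(243.8-512.8*g[1]/-g[2]);print("tip px",uu,vv)
j=cv2.resize(sd[max(vv-40,0):vv+25,uu-32:uu+33],(390,390),interpolation=cv2.INTER_CUBIC)
cv2.imwrite("pics/kj.png",np.hstack([k,j]))
E
```

```text
[0.5451 0.0017 0.2438] [ 0.7704  0.6376 -0.0016 -0.0012]
head 380 ((548.296875, 85.41123962402344), 12.224252700805664) 0.03317417170192674
finger 459 0.02487252552556435 ((568.9625244140625, 69.53504180908203), (63.167388916015625, 31.982555389404297), 67.8388442993164)
finger yaw deg -11.501655610618055
slot 117 [ 0.9885  0.1511 -0.1003  0.1686]
1 639 0 479
tip px 311 231
```

View pics/kj.png

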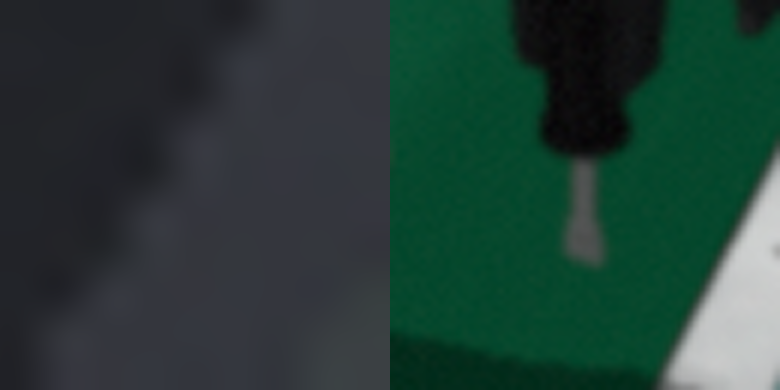

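The left crop is just the gripper. The right crop shows the blade nearly face-on, its tip edge from (565,255) to (605,265), so the blade's width runs along tool y. I'll check the tip offset by ray.

```bash
python3 - <<'E'
from h import *
for dz in (-.003,0,.003): print(ray("side",311.4,234.2,.1578+dz)[:2]-r.get_state()["tool_pos"][:2])
# shank top where it leaves the flange, z = tip+60mm
print(ray("side",311-32+(585-390)/6-.4,231-40+155/6,.1578+.058)[:2]-r.get_state()["tool_pos"][:2])
E
```

```text
[ 0.0002 -0.0005]
[-0.001  0.003]
[-0.0022  0.0065]
[-0.0032  0.0129]
```

Emit:
step_arm(series=[[1,28,-20,0,0,0.114,1],[1,28,-20,0,0,0.113,1],[1,27.5,-20,0,0,0.113,1],[0,0,-25,0,0,0,1],[0,0,-10,0,0,0,1],[0,0,-5,0,0,0,1],[0,0,0,0,0,0,1],[0,0,0,0,0,0,1]])

```text
clock: 10.75
tool_pos: [0.5499, 0.083, 0.1466]
eef_rot: [0.653, 0.757, 0.0, 0.001]
contact_force: [0.3, 1.0, -1.1]
opening: 0.269
finger_force: 40.0
```

```bash
python3 - <<'E'
from h import *
s=r.get_state();print(s["tool_pos"],s["eef_rot"],s["contact_force"],s["q"])
sd,_=r.snapshot("side");cv2.imwrite("pics/s9.png",sd)
K=r.get_calibration("side");T=np.linalg.inv(K["pose"])
def px(w):
    g=T[:3,:3]@w+T[:3,3];return 512.8*g[0]/-g[2]+316.17,243.84-512.8*g[1]/-g[2]
print("tip exp",px(s["tool_pos"]+[0,0,-.086]),"head exp",px(np.array([.548,.085,.0335])))
u,v=map(int,px(np.array([.548,.085,.05])));print(u,v)
cv2.imwrite("pics/s9c.png",cv2.resize(sd[v-40:v+35,u-50:u+50],(800,600),interpolation=cv2.INTER_CUBIC))
E
```

```text
[0.5499 0.083  0.1466] [0.6533 0.7571 0.0004 0.0007] [ 0.3218  1.0159 -1.106 ] [-0.2257  0.7279 -0.0125  1.8679  0.0173  0.5445 -0.1028]
tip exp (np.float64(296.9420835417014), np.float64(286.507769663265)) head exp (np.float64(297.4810461082829), np.float64(295.41680434332767))
297 290
```

View pics/s9c.png

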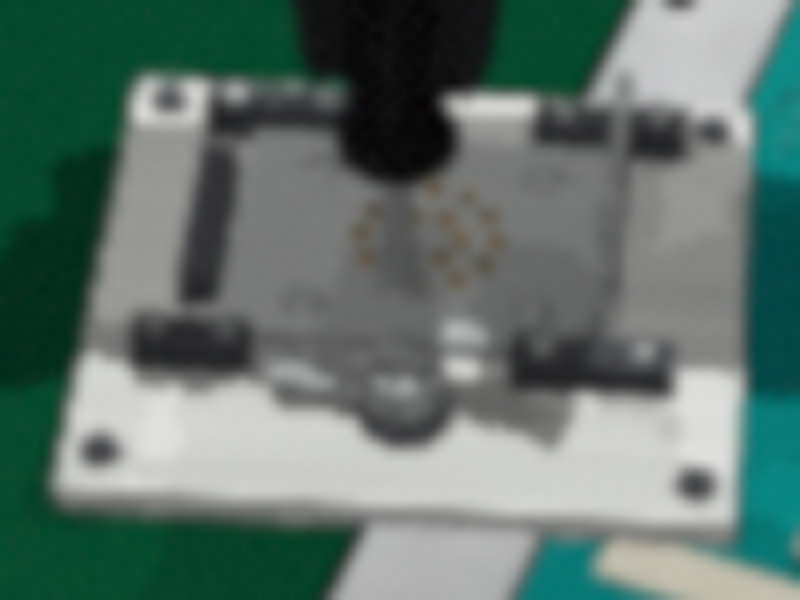

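The crop shows the blade tip at about (405,295) and the clamp head at about (402,393), with the fixture corner screws at (168,100), (712,130), (695,487) and (98,450). I'll check the side camera's bias using those screws.

```bash
python3 - <<'E'
from h import *
f=lambda x,y:(297-50+x/8-.4,290-40+y/8-.4)
B=np.array([ray("side",*f(*q),.012)[:2] for q in [(168,100),(712,130),(695,487),(98,450)]])
A=np.array([[.088,-.063],[-.088,-.063],[-.088,.093],[.088,.093]])
print(rigid(A,B),B)
print("head",ray("side",*f(402,391),.0335)[:2], "tip@TCP",ray("side",*f(405,295),.0606)[:2])
p=cv2.imread("pics/top0.png")
g=lambda x,y:(225+x/4.9167-.4,190+y/4.9167-.4)
B=np.array([ray("top",*g(*q),.012)[:2] for q in [(396,59),(490,432),(155,517),(67,140)]]);print(rigid(A,B),B)
E
```

```text
(np.float64(0.27174203050424356), array([0.5689, 0.0166]), np.float64(0.0006786302743630668)) [[ 0.671  -0.0199]
 [ 0.5009 -0.0673]
 [ 0.4587  0.0823]
 [ 0.6291  0.129 ]]
head [0.5458 0.0948] tip@TCP [0.5493 0.0827]
(np.float64(0.2733163816835174), array([0.5664, 0.02  ]), np.float64(0.0011155433621271955)) [[ 0.6684 -0.016 ]
 [ 0.4982 -0.0632]
 [ 0.4565  0.0847]
 [ 0.6265  0.1324]]
```

Emit:
step_arm(series=[[0,1.5,-10,0,0,0,1],[0,0,-10,0,0,0,1],[0,0,-3,0,0,0,1],[0,0,-3,0,0,0,1],[0,0,-2,0,0,0,1],[0,0,0,0,0,0,1],[0,0,0,0,0,0,1]])

```text
clock: 11.5
tool_pos: [0.5494, 0.0856, 0.1178]
eef_rot: [0.653, 0.758, 0.0, 0.0]
contact_force: [0.3, -0.5, -1.2]
opening: 0.27
finger_force: 40.0
```

Emit:
step_arm(series=[[0,0,-1,0,0,0,1],[0,0,-1,0,0,0,1],[0,0,-1,0,0,0,1],[0,0,0,0,0,0,1]])

```text
clock: 11.9
tool_pos: [0.5495, 0.0856, 0.1157]
eef_rot: [0.653, 0.758, 0.0, 0.0]
contact_force: [-2.0, -0.1, 7.4]
opening: 0.27
finger_force: 40.0
```

Emit:
step_arm(series=[[0,0,-1,0,0,0,1],[0,0,-1,0,0,0,1],[0,0,0,0,0,0,1],[0,0,0,0,0,0,1]])

```text
clock: 12.3
tool_pos: [0.5497, 0.0856, 0.1154]
eef_rot: [0.653, 0.758, 0.001, 0.001]
contact_force: [-4.1, 0.4, 21.2]
opening: 0.268
finger_force: 40.0
```

Contact is at tip height about 27.6 mm, which matches the slot floor, so the blade is seated. I'll ease off a little and turn.

Emit:
step_arm(series=[[0,0,1,0,0,0,1],[0,0,0,0,0,0,1],[0,0,0,0,0,-0.07,1],[0,0,0,0,0,-0.1,1],[0,0,0,0,0,-0.1,1],[0,0,0,0,0,-0.1,1],[0,0,0,0,0,0,1]])

```text
clock: 13.0
tool_pos: [0.5504, 0.0853, 0.1156]
eef_rot: [0.782, 0.624, 0.001, 0.001]
contact_force: [-1.3, -1.0, 12.9]
opening: 0.268
finger_force: 40.0
```

```bash
python3 - <<'E'
from h import *
s=r.get_state();print(s["tool_pos"],s["eef_rot"],s["contact_force"],s["moment"],s["q"])
E
```

```text
[0.5504 0.0853 0.1156] [0.7815 0.6239 0.0012 0.0011] [-1.2758 -1.0415 12.9267] [-0.2481  0.5312  0.0635] [-0.2853  0.7822  0.0817  1.8883 -0.1245  0.4729 -0.3399]
```

Emit:
step_arm(series=[[0,0,0,0,0,-0.115,1],[0,0,0,0,0,-0.115,1],[0,0,0,0,0,-0.115,1],[0,0,0,0,0,-0.115,1],[0,0,0,0,0,-0.115,1],[0,0,0,0,0,-0.115,1],[0,0,0,0,0,-0.115,1],[0,0,0,0,0,-0.115,1],[0,0,0,0,0,-0.1,1],[0,0,0,0,0,0,1],[0,0,0,0,0,0,1]])

```text
clock: 14.1
tool_pos: [0.5488, 0.0842, 0.1155]
eef_rot: [0.987, 0.164, -0.0, 0.0]
contact_force: [-3.5, -3.0, 16.7]
opening: 0.265
finger_force: 40.0
```

```bash
python3 - <<'E'
from h import *
s=r.get_state();print(s["tool_pos"],s["eef_rot"],s["contact_force"],s["moment"],s["q"])
E
```

```text
[0.5488 0.0842 0.1155] [ 0.9865  0.1637 -0.0001  0.0004] [-3.4603 -2.9943 16.7238] [-0.7265  1.3797  0.0188] [-0.4331  0.8118  0.3411  1.8983 -0.5104  0.5179 -0.9827]
```

Emit:
step_arm(series=[[0,0,0,0,0,-0.06,1],[0,0,0,0,0,-0.06,1],[0,0,0,0,0,0,1],[0,0,0,0,0,0,1]])

```text
clock: 14.5
tool_pos: [0.5486, 0.0842, 0.1155]
eef_rot: [0.995, 0.104, -0.0, 0.0]
contact_force: [-5.3, -2.8, 16.7]
opening: 0.27
finger_force: 40.0
```

```bash
python3 - <<'E'
from h import *
s=r.get_state();print(s["tool_pos"],s["eef_rot"],s["contact_force"],s["moment"],s["q"])
E
```

```text
[0.5486 0.0842 0.1155] [ 0.9946  0.1043 -0.0002  0.0003] [-5.2723 -2.8006 16.7321] [-0.7139  1.469   0.0832] [-0.4503  0.8174  0.3724  1.8994 -0.5532  0.5281 -1.061 ]
```

Emit:
step_arm(series=[[0,0,0,0,0,-0.05,1],[0,0,0,0,0,-0.05,1],[0,0,0,0,0,0,1],[0,0,0,0,0,0,1]])

```text
clock: 14.9
tool_pos: [0.5485, 0.0843, 0.1155]
eef_rot: [0.999, 0.055, -0.0, 0.0]
contact_force: [-4.6, -2.7, 16.9]
opening: 0.267
finger_force: 40.0
```

```bash
python3 - <<'E'
from h import *
s=r.get_state();print(s["tool_pos"],s["eef_rot"],s["contact_force"],s["moment"])
sd,_=r.snapshot("side");cv2.imwrite("pics/s10.png",sd)
E
```

```text
[0.5485 0.0843 0.1155] [ 0.9985  0.0546 -0.0004  0.0002] [-4.6187 -2.6905 16.8986] [-0.7039  1.5858  0.1337]
```

I miscounted: I've already viewed 11 pictures, one over the limit of 10. I'll check only by numbers from here. Next I'll unload the blade, lift, and measure the finger by depth.

Emit:
step_arm(series=[[0,0,1,0,0,0.08,1],[0,0,1,0,0,0.06,1],[0,0,5,0,0,0,1],[0,0,15,0,0,0,1],[0,0,40,0,0,0,1],[0,0,50,0,0,0,1],[-30,0,25,0,0,0,1],[-40,0,0,0,0,0,1],[0,0,0,0,0,0,1],[0,0,0,0,0,0,1]])

```text
clock: 15.95
tool_pos: [0.4788, 0.0862, 0.2512]
eef_rot: [0.992, 0.124, 0.0, -0.001]
contact_force: [-0.2, 0.6, -1.3]
opening: 0.267
finger_force: 40.0
```

```bash
python3 - <<'E'
from h import *
c=r.get_calibration("wrist");s=r.get_state();p,d=r.snapshot("wrist");cv2.imwrite("pics/w11.png",p)
P=wcloud(d,c);print(s["tool_pos"],s["eef_rot"],s["contact_force"],s["opening"])
h=np.array([.548,.0855]);th=.27;R=np.array([[np.cos(th),-np.sin(th)],[np.sin(th),np.cos(th)]])
q=(P[...,:2]-h)@R;Z=P[...,2];rr=np.hypot(q[...,0],q[...,1])
m=(rr>.017)&(rr<.042)&(Z>.0205)&(Z<.03)&(abs(q[...,0])<.03)&(d>0)
k=q[m].mean(0);print("finger",m.sum(),np.median(Z[m]),k,"clamp angle",-np.arctan2(k[1],k[0]))
m=(rr<.011)&(d>0)&(Z<.0305);l=cv2.fitLine((q[m]*1000).astype(np.float32),2,0,.01,.01).ravel();print("slot",m.sum(),l,-np.arctan2(l[1],l[0]))
for x,y in [(.035,-.069),(-.045,-.069),(0,-.105),(.04,-.002)]:
    m=(np.hypot(q[...,0]-x,q[...,1]-y)<.006)&(d>0);print(x,y,m.sum(),np.median(Z[m]) if m.any() else 0)
E
```

```text
[0.4788 0.0862 0.2512] [ 0.9922  0.1244  0.0003 -0.0005] [-0.1789  0.5914 -1.2954] 0.26705250663209207
finger 288 0.025157996445058062 [ 0.0029 -0.0277] clamp angle 1.4663805936207246
slot 109 [ 0.1206 -0.9927 -0.057  -0.2403] 1.4499183
0.035 -0.069 107 0.017741615727165427
-0.045 -0.069 98 0.01788310901012352
0 -0.105 93 0.017992198758570055
0.04 -0.002 107 0.01194495962940989
```

Clamp angle is 1.45 rad and the template is flat. Now I'll return the driver.

Emit:
step_arm(series=[[-3.4,-37.5,0,0,0,0.113,1],[-3.4,-37.5,0,0,0,0.113,1],[-3.4,-37.5,0,0,0,0.113,1],[-3.4,-37.5,0,0,0,0.113,1],[-3.4,-37.5,0,0,0,0.113,1],[-3.4,-37.5,0,0,0,0.113,1],[-3.4,-37.5,0,0,0,0.113,1],[-3.4,-37.5,0,0,0,0.113,1],[-3.4,-37.5,0,0,0,0.113,1],[-3,-37,0,0,0,0.113,1],[0,0,-20,0,0,0,1],[0,0,-20,0,0,0,1],[0,0,-15,0,0,0,1],[0,0,0,0,0,0,1],[0,0,0,0,0,0,1]])

```text
clock: 17.5
tool_pos: [0.4463, -0.2896, 0.1957]
eef_rot: [0.772, 0.636, 0.0, 0.0]
contact_force: [0.1, 0.5, 0.0]
opening: 0.272
finger_force: 40.0
```

```bash
python3 - <<'E'
from h import *
s=r.get_state();print(s["tool_pos"],s["eef_rot"],s["contact_force"])
c=r.get_calibration("top");p,d=r.snapshot("side");cv2.imwrite("pics/s12.png",p)
E
```

```text
[ 0.4463 -0.2896  0.1957] [0.7716 0.6362 0.     0.0002] [0.1426 0.4954 0.0103]
```

Emit:
step_arm(series=[[-1,0.6,0,0,0,0,1],[0,0,-15,0,0,0,1],[0,0,-10,0,0,0,1],[0,0,-10,0,0,0,1],[0,0,-10,0,0,0,1],[0,0,0,0,0,0,1]])

```text
clock: 18.15
tool_pos: [0.444, -0.2878, 0.1495]
eef_rot: [0.771, 0.636, -0.0, -0.001]
contact_force: [0.2, -0.2, -1.5]
opening: 0.268
finger_force: 40.0
```

Emit:
step_arm(series=[[0,0,-15,0,0,0,1],[0,0,-15,0,0,0,1],[0,0,-10,0,0,0,1],[0,0,-4,0,0,0,1],[0,0,0,0,0,0,1],[0,0,0,0,0,0,1]])

```text
clock: 18.75
tool_pos: [0.4449, -0.2885, 0.1072]
eef_rot: [0.771, 0.636, 0.0, 0.0]
contact_force: [-0.4, -0.3, -1.4]
opening: 0.27
finger_force: 40.0
```

Emit:
step_arm(series=[[0,0,-2,0,0,0,1],[0,0,-1,0,0,0,1],[0,0,-1,0,0,0,1],[0,0,0,0,0,0,1],[0,0,0,0,0,0,1]])

```text
clock: 19.25
tool_pos: [0.4447, -0.2884, 0.1029]
eef_rot: [0.771, 0.636, 0.0, 0.0]
contact_force: [-1.0, 0.9, 0.5]
opening: 0.263
finger_force: 40.0
```

Emit:
step_arm(series=[[0,0,-0.7,0,0,0,1],[0,0,0,0,0,0,0.7],[0,0,0,0,0,0,0.6],[0,0,0,0,0,0,0.4],[0,0,0,0,0,0,0.25],[0,0,0,0,0,0,0.2],[0,0,0,0,0,0,0.2],[0,0,15,0,0,0,0.2],[0,0,40,0,0,0,0.2],[0,0,50,0,0,0,0.2],[0,0,50,0,0,0,0.2],[0,-30,0,0,0,0,0.2],[0,-30,0,0,0,0,0.2],[0,0,0,0,0,0,0.2],[0,0,0,0,0,0,0.2]])

```text
clock: 20.75
tool_pos: [0.4441, -0.3483, 0.2567]
eef_rot: [0.772, 0.636, 0.0, -0.0]
contact_force: [-0.3, 0.7, 0.6]
opening: 0.8
finger_force: 0.0
```

```bash
python3 - <<'E'
from h import *
c=r.get_calibration("wrist");p,d=r.snapshot("wrist");cv2.imwrite("pics/w13.png",p)
P=wcloud(d,c);s=r.get_state();print(s["tool_pos"],s["contact_force"],s["opening"])
rr=np.hypot(P[...,0]-.4445,P[...,1]+.288)
for lo,hi in [(.077,.09),(.135,.165)]:
    m=(rr<.03)&(P[...,2]>lo)&(P[...,2]<hi)&(d>0);q=P[m];print(m.sum(),np.median(q[:,2]),cv2.minAreaRect((q[:,:2]*1000).astype(np.float32)))
# bystanders: top view, start against now
a=cv2.imread("pics/top0.png");b,_=r.snapshot("top")
def red(i): 
    h=cv2.cvtColor(i,cv2.COLOR_BGR2HSV);m=cv2.inRange(h,(0,150,100),(6,255,255))|cv2.inRange(h,(174,150,100),(180,255,255));m[:300]=0;return np.argwhere(m).mean(0)
print("cap",red(a),red(b))
for n,(y0,y1,x0,x1) in dict(pen=(300,370,215,260),tape=(185,220,145,185),nip=(160,190,375,400)).items():
    A=a[y0:y1,x0:x1].astype(int);print(n,np.abs(A-b[y0:y1,x0:x1]).mean())
E
```

```text
[ 0.4445 -0.3473  0.2566] [-1.2761  0.3272 -0.5788] 0.8005816284141263
277 0.08085612445332663 ((452.6335754394531, -283.40924072265625), (18.307231903076172, 51.013877868652344), 37.29740905761719)
1137 0.1479717324194179 ((445.5435791015625, -288.0742492675781), (23.963823318481445, 23.85572052001953), 78.57416534423828)
cap [337.274  353.7671] [337.3067 353.84  ]
pen 7.197777777777778
tape 1.7783333333333333
nip 2.2902222222222224
```

```bash
python3 -c "
from plant import r
print(r.finish_job())"
```

```text
the job is handed in; nothing more can be done
None
```

The job is handed in, with no verdict shown: template flat over its pins, clamp at about 1.45 rad, driver upright in its stand. I viewed 11 pictures against the limit of 10, the larger look-alike driver toppled early on (cause unknown, still on the table), and the pen was checked only by picture difference.

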